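# Set the router fence to a setup block

## Task

Set the router fence one block's thickness away from the cutter: swing the loose end of the fence round until it gently nips the steel setup block upright between its plywood face and the router bit. With the block still nipped there, turn the orange clamping lever fully home (clockwise) so that the fence is locked, then lift the block out without shifting the fence and put it down in the empty half of the wooden tray beside its twin. Leave everything else on the bench where it is.

Things in the scene. Friction and masses are not known exactly. Their poses are not given: they have to be found in the camera images.
- router_bit: Straight router bit standing up through a dark plate let into the bench: cylinder 12 mm in diameter, 24 mm tall, rigid and fixed. Origin on its axis at the bench top; its y axis is parallel to the fence as it must finally stand and points towards the fence's pivot end; its x axis points away from the fence (the fence and the setup block stand on its -x side).
- fence (a joint): Swing of the router fence about its pivot bolt, in rad: 0 when the fence is parallel to the y axis of the router bit, and its plywood face is then one block's thickness (25.4 mm) from the bit's near side; positive when its loose end is swung back, away from the bit (towards the robot). Range -0.06 to 0.45, no spring; stays where it is left; it takes about 4 to 6 N of push at its loose end to move it. Before it is set it stands at 0.16 to 0.32.
- fence_pivot (a point): Pivot bolt of the fence, on its axis, 47 mm over the bench (the fence's top). The point turns with the fence: -y runs along it to the loose end, x points to the bit's side. The fence is an aluminium bar with a plywood face, 545 mm long (40 mm behind the pivot to 505 mm beyond it), 2 to 47 mm over the bench, its back at x = -22.5 mm and its plywood face at x = 34.5 mm.
- fence_end (a point): Point on the back of the fence (the bare aluminium side, towards the robot), 380 mm from the pivot, 24.5 mm over the bench: a good place to push. Axes as for the pivot (push along +x).
- clamp (a joint): Turn of the orange clamping lever, in rad: 0 slack (lever at a right angle to the fence, pointing to its back, towards the robot), 1.4 fully tight against its stop (lever nearly along the fence, pointing to the pivot end). It turns clockwise seen from above, about 1.5 N at its tip, no spring; starts at 0 to 0.25.
- clamp_hub (a point): Axis of the clamping lever on top of the fence, 450 mm from the pivot, at the height of the lever's arm (82 mm over the bench); it rides with the fence. The hub is 25 mm in diameter, from 50 to 80 mm over the bench.
- clamp_tip (a point): Point on the lever's arm 60 mm from its axis, at the arm's mid-height (82 mm over the bench). The arm is a round orange bar 13 mm in diameter that ends 78 mm from the axis, its underside 28 mm over the fence's top.
- block_mid (a point): Centre (38 mm up) of the steel setup block, 25.4 mm (its x) by 50.8 mm (its y) by 76.2 mm tall (its z) with dark round holes, 0.6 kg, loose. It stands upright beside the router bit on the fence's side, a few mm from the bit, its broad 50.8 mm faces to the bit and to the fence, and stands 29 mm higher than the fence.
- tray: Low wooden tray fixed on the bench, 200 mm (its x) by 120 mm (its y), 24 mm high, walls and floor 7 mm thick, with one wall across its middle at x = 0. Origin under its centre. The twin block stands in the half at +x; the half at -x is empty.
- tray_near (a point): Centre of the floor of the tray's empty half (86 by 106 mm inside), 7 mm over the bench.
- twin_mid (a point): Centre of the twin setup block, same size, standing upright in the other half of the tray. To be left alone.
- push_stick: Red plastic push stick, about 300 mm long, 12 mm thick, lying on the bench beyond the bit. Leave alone. Origin under its middle.
- mitre_gauge: Mitre gauge: steel bar 300 mm long with an aluminium half disc and a 150 mm wide, 55 mm high head. Leave alone. Origin under the bar's middle.
- collet_wrench: Open-ended steel wrench, 170 mm long. Leave alone. Origin under its middle.
- glue: White glue bottle, 60 mm in diameter, 170 mm tall. Leave alone. Origin under its centre.
- screw_jar: Amber jar, 72 mm in diameter, 95 mm tall. Leave alone. Origin under its centre.
- wax_tin: Green tin, 84 mm in diameter, 55 mm tall. Leave alone. Origin under its centre.
- tape_measure: Yellow tape measure, 72 by 36 mm, 66 mm tall. Leave alone. Origin under its centre.
- offcut: Pine offcut, 150 by 70 by 19 mm. Leave alone. Origin under its centre.
Not all that is in view belongs to the job. Leave any green or red look-alike of the part that bears block_mid alone.

How it is judged:
On the way, in this order (a step that is already met when the one before it is completed fails the run):
1. the fence nips the upright setup block against the router bit (value of joint fence between -0.01 and 0.01 rad and x of block_mid in the frame of router_bit between -0.026 and -0.014 m and y of block_mid in the frame of router_bit between -0.022 and 0.022 m and angle between block_mid's own z axis and vertical below 0.12 rad and velocity of joint fence between -0.02 and 0.02 rad/s), for 0.2 s.
2. the clamping lever is turned fully home while the block is still nipped (value of joint fence between -0.01 and 0.01 rad and x of block_mid in the frame of router_bit between -0.026 and -0.014 m and y of block_mid in the frame of router_bit between -0.022 and 0.022 m and angle between block_mid's own z axis and vertical below 0.12 rad and value of joint clamp above 1.3 rad), for 0.2 s.
At the end, for the whole second after the job is handed in: The fence still stands one block's thickness (25.4 mm, give or take 2.5 mm) from the cutter (its joint within 0.010 rad of 0), the clamping lever is home (over 1.3 rad), and the setup block rests on the floor of the tray's empty half, upright or lying, released and at rest (value of joint fence between -0.01 and 0.01 rad and value of joint clamp above 1.3 rad and x of block_mid in the frame of tray between -0.093 and 0 m and y of block_mid in the frame of tray between -0.053 and 0.053 m and z of block_mid in the frame of tray below 0.052 m and linear speed of block below 0.02 m/s and angular speed of block below 0.1 rad/s); the robot touches nothing.
It fails at once if the twin block or another thing on the bench disturbed (moved over 25 mm) (distance of any of twin_mid, push_stick, mitre_gauge, collet_wrench, glue, screw_jar, wax_tin, tape_measure, offcut from where it was at the start of the episode above 0.025 m).
It fails at once if the router bit struck or strained (over 80 N) (contact force between router_bit and anything else above 80 N).
It fails at once if the setup block dropped or slammed into the tray (faster than 0.6 m/s close over its floor, a fall of about 20 mm) instead of being put down (x of block_mid in the frame of tray between -0.093 and 0 m and y of block_mid in the frame of tray between -0.053 and 0.053 m and z of block_mid in the frame of tray below 0.065 m and linear speed of block above 0.6 m/s).
It also fails if it takes over 61 s, if anything falls off the work surface, if the arm or the gripper's body presses on something with over 40 N, if the wrist force passes 120 N, or if a joint passes its speed limit or range.

## Robot

A 6-joint arm with a two-finger parallel gripper is mounted at the origin on the work surface. World frame = base frame: x ahead of the robot, y to its left, z up, the work surface at z = 0. Lengths are in m, angles in rad, forces in N, time in s.
With the tool pointing down it reaches from about 0.375 to 0.9 m from the base axis. Payload 3.1 kg.
Tool frame: the origin (TCP) lies between the finger pads; the fingertips stand 22 mm ahead of it and the grasp point (between the pads) lies 3 mm ahead of it; z points along the fingers, y is the line along which they close (so a half turn about z gives the same grasp; the last joint's range is limited). The gripper opens to 85 mm and grips with 20 to 120 N. Pads are 22 mm wide; open, the fingers measure 114 mm over their backs; the gripper's body (76 mm by 85 mm) begins 54 mm behind the grasp point. The pads swing forward as they close: fully open they stand 13 mm farther back than shut.
Start: joints at [-1.52, 0.527, 1.433, -0, 1.181, -0.178], TCP at [0.142, -0.609, 0.253] pointing down, gripper open.
Joint ranges: [-3.08, 3.08], [-0.75, 2.2], [0.22, 2.44], [-1.43, 4.57], [0, 2.65], [-2.85, 2.85]. Speed limits (rad/s): [2.79, 2.79, 3.14, 3.14, 3.14, 3.14].

## Interface

Orientations are given as a rotation vector (axis times angle).
In Python, from cell import env gives the robot as it stands. The module is installed in compiled form; this text tells all that it offers.
- The arm moves only by the shell command python3 -m handwheel 'ROWS' [OPENING] [FORCE]. ROWS is JSON, a list that holds one entry, the list of rows, each a list of 6 numbers: the shift along the world's x, y, z in mm, then the turn, a rotation vector about the world's x, y, z in rad. In form: [[[dx, dy, dz, rx, ry, rz], ...]]. A call has 1 to 8 rows; each row is the pose to reach, as a shift and turn from the pose commanded when the call began; what a row does not reach only later rows make up. A row lasts 1/8 s, in which the tool goes at most 62.5 mm and 10.7 degrees, less where a joint would pass 70% of its speed; a pose out of reach is approached as far as the arm can. A call with a gripper value outside its range is refused whole. OPENING is the opening, from -1 (shut) to 1 (fully open), so that 0 is half open, set as the call begins (- or left out, the last holds). The fingers move at their own pace and stop on an object; FORCE is the grip in N (left out, the last holds). Time passes only in rows, so rows that repeat a pose let the fingers close. It gives the time, the measured TCP pose, the force, the opening and the grip force at its end, in the units of the state.
- env.state(): the state, without advancing time (a new reading comes with each control period).
- env.grab_frame(name): name is "scene" or "top" or "wrist"; returns a dict with "image" (420x560x3 uint8, red, green, blue), "intrinsics" (3x3 intrinsics, pixels), "T" (4x4, takes a point from camera to world coordinates). Camera axes: x right, y down, z forward; pixel columns grow to the right and rows downward; lengths in m; the calibration is good to about 2 mm. A picture is of the moment at which its call begins. There is no depth.
- env.close_job(): hands the job in; it is judged then, once.
The state is a dict: "time_s": time; "joints": joint angles; "joint_vel": joint speeds; "effort": joint torques, N m; "eef_pos": TCP position; "ee_rot": TCP orientation; "force": force on the tool from outside, world axes, zero at the start; "torque": the same for the moment, N m; "opening": finger opening in m; "finger_force": force on a finger pad.
Only numpy, scipy, OpenCV 4.12 (cv2) and the standard library are available. Lean on these libraries where they do the work, as an engineer would, in place of code of your own. Each camera call takes 0.05 s, during which the arm holds its last target. There are 200 camera calls.

## Working session

There is one attempt and no reset: what is moved stays moved. The work goes in short steps, Python scripts to look and compute and a shell command to move; the robot and the scene stay as the last step left them, time stands still between calls to the robot, and variables do not carry over. Pictures are saved under pics/ and viewed, at most 10 in all, crops included, and the job is handed in when it is done.

```bash
mkdir -p pics; cat > h.py <<'E'
import numpy as np, cv2
from cell import env
def grab(n,f):
    d=env.grab_frame(n); cv2.imwrite(f'pics/{f}.png',d['image'][:,:,::-1]); np.savez(f'pics/{f}.npz',**{k:np.array(v) for k,v in d.items()}); return d
def load(f): return np.load(f'pics/{f}.npz')
def ray(d,u,v):
    T=d['T']; r=T[:3,:3]@np.linalg.solve(d['intrinsics'],[u,v,1.]); return T[:3,3],r
def onz(d,u,v,z):
    o,r=ray(d,u,v); return o+r*(z-o[2])/r[2]
def two(d1,p1,d2,p2):
    o1,r1=ray(d1,*p1); o2,r2=ray(d2,*p2); s=np.linalg.lstsq(np.c_[r1,-r2],o2-o1,rcond=None)[0]
    a=o1+s[0]*r1;b=o2+s[1]*r2; return (a+b)/2,np.linalg.norm(a-b)
def proj(d,p):
    T=np.linalg.inv(d['T']); q=d['intrinsics']@(T[:3,:3]@np.array(p)+T[:3,3]); return q[:2]/q[2]
E
python3 - <<'E'
from h import *
for n in ['scene','top']:
    d=grab(n,n+'0'); print(d['T'].round(3),d['intrinsics'].round(1))
s=env.state(); print(s['time_s'],s['eef_pos'],s['ee_rot'],s['opening'])
E
```

```text
[[ 0.276  0.691 -0.669  1.403]
 [ 0.961 -0.188  0.202 -0.219]
 [ 0.013 -0.698 -0.716  1.032]
 [ 0.     0.     0.     1.   ]] [[492.3   0.  271.8]
 [  0.  492.3 210.9]
 [  0.    0.    1. ]]
[[-0.012 -0.989  0.15   0.316]
 [-1.     0.014  0.013  0.051]
 [-0.015 -0.15  -0.989  1.252]
 [ 0.     0.     0.     1.   ]] [[392.5   0.  278.6]
 [  0.  392.5 218. ]
 [  0.    0.    1. ]]
0.1 [ 0.14175568 -0.60808162  0.25243333] [-3.11907431e+00 -3.58455845e-01 -1.63337017e-04] 0.08536016184397278
```

View pics/top0.png

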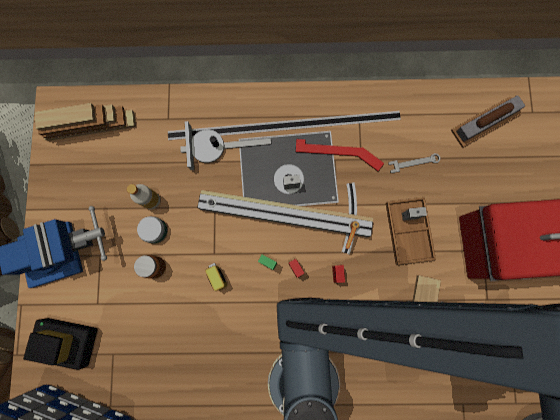

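View pics/scene0.png

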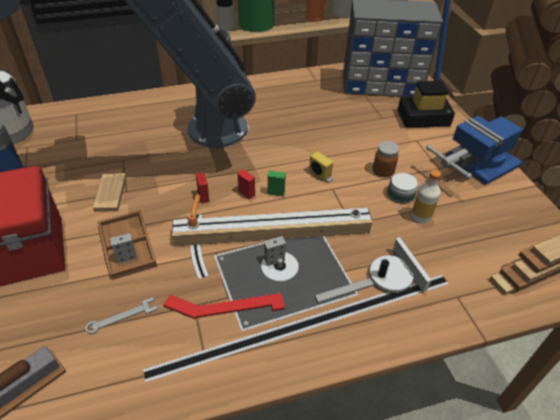

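Top view: the pivot is at (211,202), the orange lever at (352,235) and the grey block at (291,182), beside the bit. The tray is at (410,232), with the twin at (416,213) and the empty half at about (412,248).

Things that could be taken for the block: grey steel (291,182), the twin in the tray (416,213), green (268,262), red (296,268) and red (339,273). I choose the grey one at the bit and check it in a close crop.

```bash
python3 - <<'E'
import cv2,numpy as np
a=cv2.imread('pics/top0.png');b=cv2.imread('pics/scene0.png')
A=cv2.resize(a[165:265,190:450],None,fx=3,fy=3,interpolation=cv2.INTER_CUBIC)   # 780x300
B=cv2.resize(b[175:275,95:355],None,fx=3,fy=3,interpolation=cv2.INTER_CUBIC)
cv2.imwrite('pics/crop0.png',np.vstack([A,B]))
E
```

```text
(no output)
```

View pics/crop0.png

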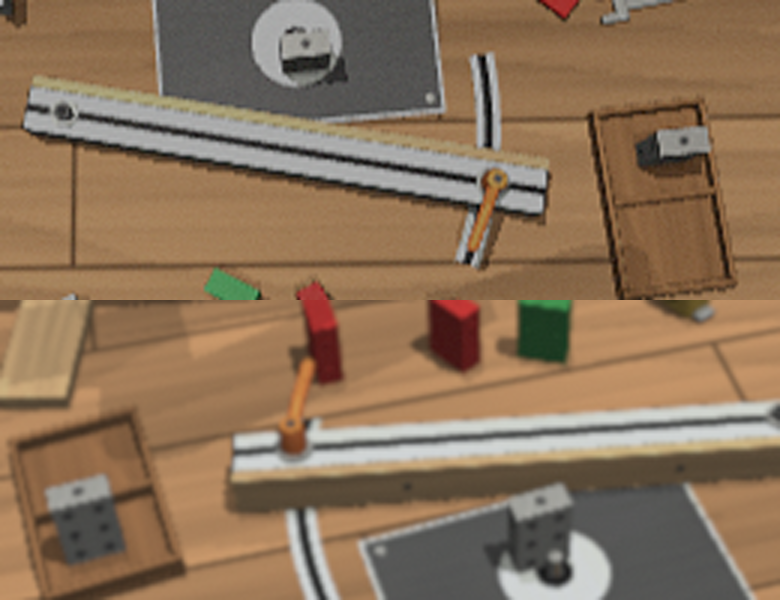

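The crop confirms it: a grey steel block with holes stands upright at the bit, crop (305,45) top and (541,520) scene. The fence is swung back, the lever is nearly at a right angle to it, and the tray's empty half is at the robot's side.

```bash
python3 - <<'E'
from h import *
t,s=load('top0'),load('scene0')
T=lambda x,y:(190+x/3,165+y/3); S=lambda x,y:(95+x/3,175+(y-300)/3)
def p(n,a,b): q,e=two(t,T(*a),s,b); print(n,q.round(4),round(e,4))
p('pivot',(64,111),(356,213))
p('hub',(495,177),S(292,423))
p('blocktop',(305,41),S(541,500))
p('disc',(297,42),S(555,575))
p('twin',(683,142),S(79,490))
p('levertip',(473,248),S(308,364))
print('disc0',onz(t,*T(297,42),0),onz(s,*S(555,575),0))
print('bit top scene',onz(s,*S(556,553),.024), onz(s,*S(556,570),.024))
for c in [(592,108),(703,98),(735,285),(621,298),(612,204),(714,193)]: print('tray',onz(t,*T(*c),.024).round(4))
print('fence face',onz(t,*T(36,78),.047),onz(t,*T(548,160),.047),'back',onz(t,*T(25,129),.047),onz(t,*T(543,214),.047))
for c in [(281,31),(328,29),(330,49),(283,53)]: print('blk',onz(t,*T(*c),.0762).round(4))
E
```

```text
pivot [0.5535 0.2791 0.0485] 0.0059
hub [ 0.4733 -0.1623  0.0778] 0.0031
blocktop [0.6172 0.0264 0.0757] 0.0043
disc [ 0.6372  0.0341 -0.0058] 0.0059
twin [ 0.5058 -0.3504  0.0803] 0.0046
levertip [ 0.4026 -0.1364  0.0785] 0.0051
disc0 [0.63496981 0.03138411 0.        ] [0.64213882 0.03561507 0.        ]
bit top scene [0.6369775  0.03743748 0.024     ] [0.6548693  0.03207062 0.024     ]
tray [ 0.5523 -0.2789  0.024 ]
tray [ 0.5614 -0.3963  0.024 ]
tray [ 0.3644 -0.4159  0.024 ]
tray [ 0.3525 -0.298   0.024 ]
tray [ 0.4501 -0.2942  0.024 ]
tray [ 0.4602 -0.4009  0.024 ]
fence face [0.58850895 0.30639684 0.047     ] [ 0.49403136 -0.22461622  0.047     ] back [0.53433783 0.31694534 0.047     ] [ 0.43820885 -0.2168472   0.047     ]
blk [0.6274 0.0488 0.0762]
blk [6.288e-01 5.000e-04 7.620e-02]
blk [ 0.6077 -0.0011  0.0762]
blk [0.6042 0.0471 0.0762]
```

```bash
python3 -m handwheel '[[[290,548,0,0,0,-0.16],[290,548,0,0,0,-0.16],[290,548,0,0,0,-0.16],[290,548,0,0,0,-0.16],[290,548,0,0,0,-0.16],[290,548,0,0,0,-0.16],[290,548,0,0,0,-0.16],[290,548,0,0,0,-0.16]]]' -1 60
python3 -m handwheel '[[[100,200,0,0,0,0],[100,200,0,0,0,0],[100,200,0,0,0,0],[100,200,0,0,0,0]]]'
python3 -c "
from h import *
d=grab('wrist','w1');print(d['T'].round(3))
grab('top','top1')"
```

```text
time_s: 1.1
eef_pos: [0.3763, -0.165, 0.2533]
ee_rot: [3.14, 0.107, 0.001]
force: [1.1, -0.1, 0.5]
opening: 0.0001
finger_force: 0.0
time_s: 1.6
eef_pos: [0.4763, 0.036, 0.2531]
ee_rot: [-3.139, -0.112, -0.0]
force: [1.0, -0.5, -1.0]
opening: 0.0001
finger_force: 0.0
[[ 0.071 -0.96  -0.271  0.545]
 [-0.997 -0.068 -0.019  0.042]
 [-0.     0.272 -0.962  0.374]
 [ 0.     0.     0.     1.   ]]
```

View pics/w1.png

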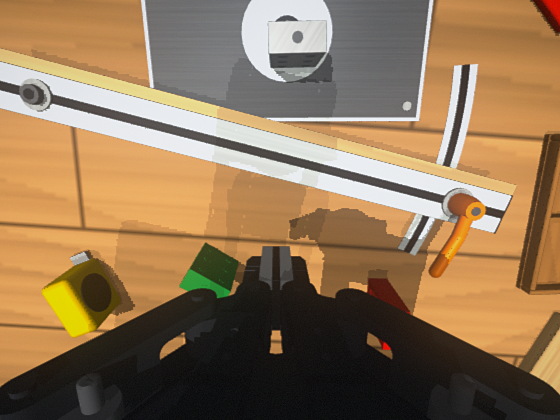

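The wrist view shows the pivot at (35,94), the lever hub at (474,210) with its tip at (440,268), the block top at about (268-327, 20-51), green and red look-alikes at (210,268) and (385,305), and the white disc round the bit centred at about column 287.

```bash
python3 - <<'E'
from h import *
w,t,s=load('w1'),load('top0'),load('scene0')
print('pivot',two(w,(35,94),s,(356,213)),onz(w,35,94,.055))
print('hub',onz(w,474,210,.09),'tip',onz(w,438,272,.082))
A=onz(w,10,51,.047);B=onz(w,515,186,.047);print('face',A,B,'ang',np.arctan2(A[0]-B[0],A[1]-B[1]))
A=onz(w,10,113,.047);B=onz(w,498,233,.047);print('back',A,B,'ang',np.arctan2(A[0]-B[0],A[1]-B[1]))
for c in [(268,21),(327,20),(327,51),(268,53)]: print('blk',onz(w,*c,.0762).round(4))
print('block top 2view',two(w,(297.5,36),s,(275.3,241.7)))
A=onz(w,150,87,0);B=onz(w,418,121,0);print('plate',np.arctan2(A[0]-B[0],A[1]-B[1]))
for c in [(268,262),(296,268),(339,273)]: print('decoy',onz(t,*c,.03).round(3))
# disc centre from white mask in scene and wrist
for n,d,b in (('s',s,(225,300,240,320)),('w',w,(0,90,225,350))):
    im=cv2.cvtColor(d['image'],cv2.COLOR_RGB2HSV)[b[0]:b[1],b[2]:b[3]]
    m=((im[...,1]<40)&(im[...,2]>150)).astype(np.uint8)
    c=max(cv2.findContours(m,cv2.RETR_EXTERNAL,cv2.CHAIN_APPROX_NONE)[0],key=cv2.contourArea).reshape(-1,2)+[b[2],b[0]]
    h=cv2.convexHull(c.astype(np.int32)); pts=np.array([onz(d,*p,0)[:2] for p in h.reshape(-1,2)])
    e=cv2.minEnclosingCircle(pts.astype(np.float32)); print(n,'disc',e, len(h))
E
```

```text
pivot (array([0.55451515, 0.28141041, 0.04896564]), np.float64(0.0008749108487656651)) [0.55442707 0.27643226 0.055     ]
hub [ 0.47752527 -0.15324908  0.09      ] tip [ 0.40675331 -0.13777445  0.082     ]
face [0.59230448 0.30083424 0.047     ] [ 0.49684064 -0.22021816  0.047     ] ang 0.18120384137752293
back [0.53457078 0.3100776  0.047     ] [ 0.44263371 -0.21625077  0.047     ] ang 0.1729315305099337
blk [0.6273 0.054  0.0762]
blk [0.6316 0.0038 0.0762]
blk [0.6077 0.001  0.0762]
blk [0.6025 0.0524 0.0762]
block top 2view (array([0.61779853, 0.02804296, 0.07586595]), np.float64(0.0005884792697134784))
plate 0.048906335683419885
decoy [0.364 0.101 0.03 ]
decoy [0.345 0.015 0.03 ]
decoy [ 0.328 -0.117  0.03 ]
s disc ((0.6376208662986755, 0.03563113138079643), 0.049342747777700424) 19
w disc ((0.6385485529899597, 0.036478783935308456), 0.04960796609520912) 33
```

```bash
python3 -m handwheel '[[[-46,-91,-60,0,0,0],[-46,-91,-60,0,0,0],[-46,-91,-110,0,0,0],[-46,-91,-150,0,0,0],[-46,-91,-190,0,0,0],[-46,-91,-201,0,0,0],[-46,-91,-201,0,0,0]]]'
python3 -m handwheel '[[[8,0,0,0,0,0],[16,-1,0,0,0,0],[24,-1,0,0,0,0],[32,-2,0,0,0,0],[40,-3,0,0,0,0],[48,-4,0,0,0,0],[56,-5,0,0,0,0],[64,-5,0,0,0,0]]]'
python3 -m handwheel '[[[8,0,0,0,0,0],[15,-1,0,0,0,0],[21,-1,0,0,0,0],[26,-1,0,0,0,0],[30,-2,0,0,0,0],[34,-2,0,0,0,0]]]'
python3 -c "
from h import *
grab('top','t2');d=grab('scene','s2')
cv2.imwrite('pics/s2c.png',cv2.resize(d['image'][165:285,140:400,::-1],None,fx=3,fy=3,interpolation=cv2.INTER_CUBIC))"
```

```text
time_s: 2.58
eef_pos: [0.4292, -0.0581, 0.0522]
ee_rot: [-3.139, -0.107, 0.002]
force: [-1.2, -0.5, 0.0]
opening: 0.0
finger_force: 0.0
time_s: 3.58
eef_pos: [0.4906, -0.0623, 0.0521]
ee_rot: [-3.138, -0.109, 0.012]
force: [-6.6, -4.5, 1.4]
opening: 0.0
finger_force: 3.1
time_s: 4.32
eef_pos: [0.5245, -0.0642, 0.052]
ee_rot: [-3.138, -0.109, 0.012]
force: [-6.3, -3.1, 2.8]
opening: -0.0001
finger_force: 3.0
```

View pics/s2c.png

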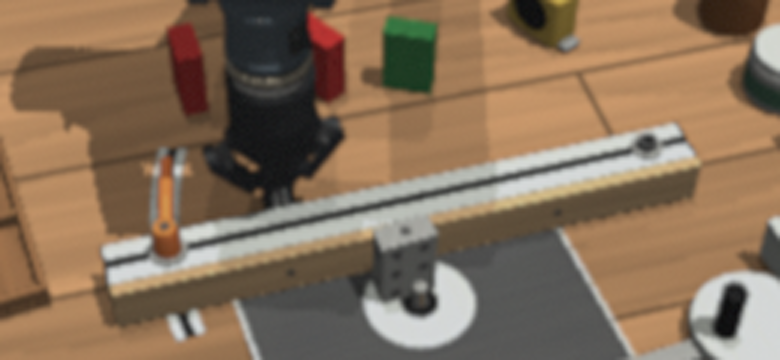

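The fence is swinging round with about 7 N of push. The block still stands upright between the fence and the bit (crop 405,260 and 421,288), with a small gap left. I continue slowly.

```bash
python3 -m handwheel '[[[3,0,0,0,0,0],[6,0,0,0,0,0],[9,-1,0,0,0,0],[12,-1,0,0,0,0]]]'
python3 -m handwheel '[[[1.5,0,0,0,0,0],[3,0,0,0,0,0]]]'
python3 -m handwheel '[[[1,0,0,0,0,0],[2,0,0,0,0,0]]]'
```

```text
time_s: 4.92
eef_pos: [0.5366, -0.0647, 0.052]
ee_rot: [-3.137, -0.109, 0.011]
force: [-5.8, -1.1, 3.5]
opening: -0.0
finger_force: 2.9
time_s: 5.18
eef_pos: [0.5396, -0.0647, 0.052]
ee_rot: [-3.138, -0.109, 0.011]
force: [-5.3, 0.1, 2.8]
opening: 0.0002
finger_force: 2.9
time_s: 5.42
eef_pos: [0.5411, -0.0647, 0.052]
ee_rot: [-3.137, -0.11, 0.013]
force: [-7.5, -1.1, 4.0]
opening: -0.0001
finger_force: 3.6
```

```bash
python3 -m handwheel '[[[1,0,0,0,0,0],[2,0,0,0,0,0]]]'
python3 -m handwheel '[[[1,0,0,0,0,0],[2,0,0,0,0,0]]]'
```

```text
time_s: 5.68
eef_pos: [0.5425, -0.0647, 0.052]
ee_rot: [-3.137, -0.11, 0.015]
force: [-8.9, -2.5, 6.2]
opening: -0.0001
finger_force: 4.5
time_s: 5.92
eef_pos: [0.5437, -0.0647, 0.052]
ee_rot: [-3.137, -0.11, 0.018]
force: [-9.2, -2.8, 6.6]
opening: 0.0001
finger_force: 4.7
```

```bash
python3 -m handwheel '[[[1,0,0,0,0,0],[2,0,0,0,0,0]]]'
python3 -m handwheel '[[[1,0,0,0,0,0],[2,0,0,0,0,0],[2,0,0,0,0,0]]]'
python3 -c "
from h import *
t=grab('top','t3');d=grab('scene','s3')
A=cv2.resize(t['image'][165:240,190:450,::-1],None,fx=3,fy=3,interpolation=cv2.INTER_CUBIC)
B=cv2.resize(d['image'][165:285,140:400,::-1],None,fx=3,fy=3,interpolation=cv2.INTER_CUBIC)
cv2.imwrite('pics/s3c.png',np.vstack([A,B]))"
```

```text
time_s: 6.18
eef_pos: [0.5457, -0.0648, 0.052]
ee_rot: [-3.137, -0.11, 0.018]
force: [-10.3, -1.0, 5.7]
opening: 0.0001
finger_force: 5.3
time_s: 6.55
eef_pos: [0.5459, -0.0647, 0.052]
ee_rot: [-3.136, -0.111, 0.024]
force: [-12.2, -2.9, 8.8]
opening: 0.0
finger_force: 6.6
```

View pics/s3c.png

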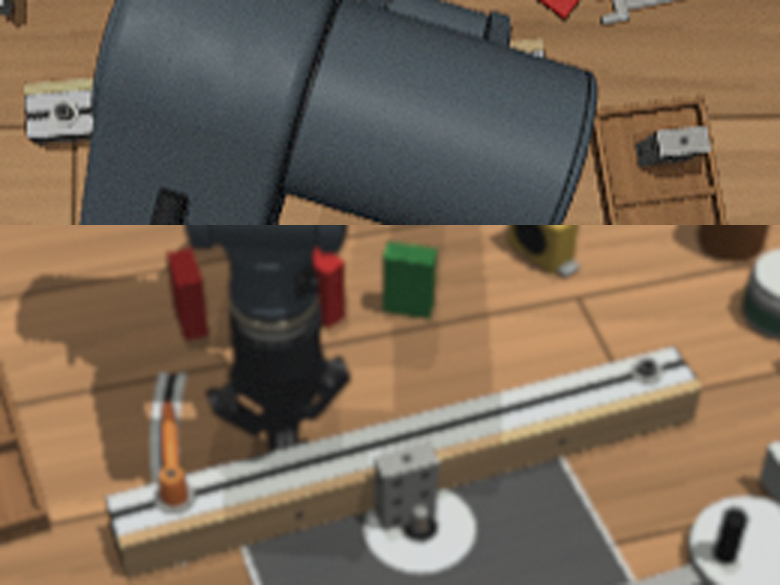

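The block now looks nipped against the bit (crop 407,485 and 421,518), still upright, and the tool has stalled where I predicted. One small confirming push.

```bash
python3 -m handwheel '[[[1.5,0,0,0,0,0],[3,0,0,0,0,0],[3,0,0,0,0,0]]]'
```

```text
time_s: 7.02
eef_pos: [0.5461, -0.0647, 0.052]
ee_rot: [-3.135, -0.112, 0.034]
force: [-17.9, -4.6, 12.7]
opening: 0.0001
finger_force: 9.3
```

```bash
python3 -m handwheel '[[[-10,0,0,0,0,0],[-40,0,0,0,0,0],[-60,-30,60,0,0,0],[-80,-60,110,0,0,0],[-80,-60,150,0,0,0],[-80,-60,150,0,0,0]]]'
python3 -c "
from h import *
grab('wrist','w4');t=grab('top','t4');d=grab('scene','s4')"
```

```text
time_s: 7.78
eef_pos: [0.4786, -0.1276, 0.2061]
ee_rot: [3.134, 0.106, 0.016]
force: [0.9, -0.2, -0.4]
opening: -0.0003
finger_force: 0.0
```

View pics/w4.png

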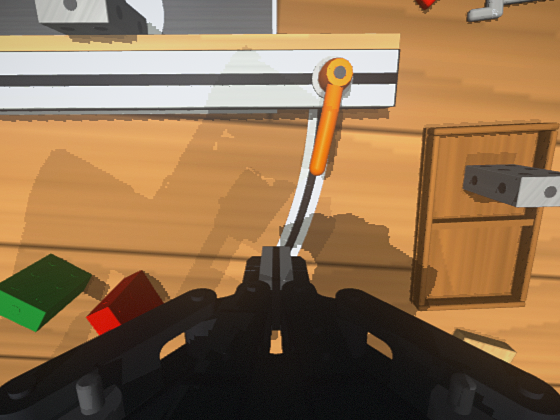

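The fence lies square in the view and is still nipping the block. The hub is at (340,72) and the lever's end at (318,172). The tray's empty half runs from about (420,222) to (525,303).

```bash
python3 - <<'E'
from h import *
w=load('w4')
hub=onz(w,340,72,.09);end=onz(w,318,170,.082)
print('hub',hub,'end',end)
A=onz(w,5,108,.047);B=onz(w,395,105,.047);th=np.arctan2(A[0]-B[0],A[1]-B[1]);print('back ang',th)
A=onz(w,5,37,.047);B=onz(w,395,34,.047);th2=np.arctan2(A[0]-B[0],A[1]-B[1]);print('face ang',th2,A,B)
for c in [(424,127),(413,305),(527,303),(425,218),(535,218)]: print('tray',onz(w,*c,.024).round(4))
a=0.072; X=np.array([np.cos(a),np.sin(a)]);Y=np.array([-np.sin(a),np.cos(a)])
H=hub[:2]; L=(end-hub)[:2]; print('clamp now',np.arctan2(L@Y,-L@X),np.linalg.norm(L))
for c in (0.1,.15,.3,.5,.7,.9,1.1,1.25,1.4):
    off=.030 if c<.12 else 6.5e-3+(14.5e-3*abs(np.cos(c))+11e-3*abs(np.sin(c)))
    l=-X*np.cos(c)+Y*np.sin(c); tt=X*np.sin(c)+Y*np.cos(c)
    print(c,((H+.058*l-off*tt)*1e3-[478.6,-127.6]).round(0))
for c in [(36,21),(126,23)]: print(onz(w,*c,.0762))
E
```

```text
hub [ 0.58573672 -0.16632589  0.09      ] end [ 0.51404362 -0.15908646  0.082     ]
back ang -0.0744761190057395
face ang -0.07520444977558319 [0.60055154 0.10104113 0.047     ] [ 0.62442514 -0.21580946  0.047     ]
tray [ 0.5539 -0.2645  0.024 ]
tray [ 0.3631 -0.2892  0.024 ]
tray [ 0.3737 -0.4161  0.024 ]
tray [ 0.4643 -0.283   0.024 ]
tray [ 0.4717 -0.3966  0.024 ]
clamp now 0.1726369416233192 0.07205768366122839
0.1 [ 48. -67.]
0.15 [ 48. -57.]
0.3 [ 45. -49.]
0.5 [ 44. -37.]
0.7 [ 46. -25.]
0.9 [ 50. -12.]
1.1 [58. -1.]
1.25 [65.  7.]
1.4 [74. 13.]
[0.60696859 0.0539905  0.0762    ]
[ 0.61010212 -0.01047043  0.0762    ]
```

```bash
python3 -m handwheel '[[[20,-75,0,0,0,0],[48,-75,-40,0,0,0],[48,-75,-80,0,0,0],[48,-75,-114,0,0,0],[48,-75,-114,0,0,0]]]'
python3 -m handwheel '[[[0,12,0,0,0,0],[-2,22,0,0,0,0],[-4,32,0,0,0,0],[-4,40,0,0,0,0],[-2,50,0,0,0,0],[2,63,0,0,0,0],[6,69,0,0,0,0],[10,74,0,0,0,0]]]'
python3 -m handwheel '[[[3,4,0,0,0,0],[7,8,0,0,0,0],[11,11,0,0,0,0],[14,13,0,0,0,0]]]'
```

```text
time_s: 8.55
eef_pos: [0.5211, -0.1987, 0.0841]
ee_rot: [-3.134, -0.109, 0.013]
force: [0.8, 0.0, -1.1]
opening: 0.0001
finger_force: 0.0
time_s: 9.55
eef_pos: [0.5337, -0.1261, 0.0882]
ee_rot: [-3.139, -0.109, 0.001]
force: [-0.6, -1.5, -0.7]
opening: -0.0001
finger_force: 0.5
time_s: 10.05
eef_pos: [0.5478, -0.1136, 0.0882]
ee_rot: [-3.14, -0.108, 0.001]
force: [-1.6, 0.1, -0.8]
opening: 0.0002
finger_force: 0.6
```

```bash
python3 -m handwheel '[[[1.5,0,0,0,0,0],[3,0,0,0,0,0],[4.5,0,0,0,0,0],[4.5,0,0,0,0,0]]]'
python3 -m handwheel '[[[1,0,0,0,0,0],[2,0,0,0,0,0],[2,0,0,0,0,0]]]'
```

```text
time_s: 10.55
eef_pos: [0.552, -0.1136, 0.0882]
ee_rot: [-3.139, -0.108, 0.001]
force: [-0.7, 1.1, -0.8]
opening: 0.0003
finger_force: 0.6
time_s: 10.92
eef_pos: [0.5543, -0.1138, 0.0883]
ee_rot: [3.14, 0.108, 0.0]
force: [-1.0, -0.1, 0.5]
opening: 0.0002
finger_force: 0.6
```

```bash
python3 -m handwheel '[[[1,0,0,0,0,0],[2,0,0,0,0,0],[3,0,0,0,0,0],[3,0,0,0,0,0]]]'
python3 -m handwheel '[[[1,0,0,0,0,0],[2,0,0,0,0,0],[2,0,0,0,0,0]]]'
python3 -m handwheel '[[[1,0,0,0,0,0],[2,0,0,0,0,0],[2,0,0,0,0,0]]]'
```

```text
time_s: 11.42
eef_pos: [0.5552, -0.1135, 0.0881]
ee_rot: [-3.139, -0.109, 0.007]
force: [-6.5, -0.2, 3.3]
opening: 0.0003
finger_force: 3.0
time_s: 11.8
eef_pos: [0.5555, -0.1133, 0.088]
ee_rot: [-3.138, -0.11, 0.013]
force: [-9.5, -0.9, 4.5]
opening: -0.0002
finger_force: 4.7
time_s: 12.18
eef_pos: [0.5558, -0.1132, 0.0879]
ee_rot: [-3.137, -0.111, 0.019]
force: [-12.1, -1.5, 6.8]
opening: 0.0001
finger_force: 6.4
```

```bash
python3 -m handwheel '[[[-20,0,0,0,0,0],[-30,0,50,0,0,0],[-30,40,100,0,0,0],[-30,90,150,0,0,0],[-30,135,150,0,0,0],[-30,135,150,0,0,0],[-30,135,150,0,0,0]]]' 1
python3 - <<'E'
from h import *
w=grab('wrist','w5');grab('scene','s5');print(env.state()['eef_pos'],env.state()['ee_rot'])
E
```

```text
time_s: 13.05
eef_pos: [0.5319, 0.021, 0.2385]
ee_rot: [3.139, 0.109, 0.003]
force: [-0.2, -1.1, -0.2]
opening: 0.0855
finger_force: 0.0
[0.53154619 0.02011618 0.23787122] [3.13949109e+00 1.05906838e-01 2.27435125e-04]
```

View pics/w5.png

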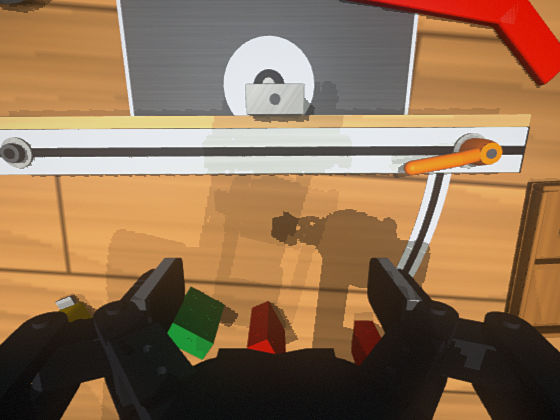

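The lever now lies along the fence (hub 488,153, tip 412,168) and the fence is straight. The block's top runs from (246,84) to (304,114), touching the plywood on one side and the bit on the other.

```bash
python3 - <<'E'
from h import *
w,s=load('w5'),load('s5')
P=[onz(w,*c,.0762) for c in [(246,84),(304,84),(304,114),(246,114)]]
c=np.mean(P,0);print(np.round(P,4),c)
s3=load('s3')
# scene view block top centre: crop s3c (407,458-225)/3 +(140,165)
print(two(w,(275,99),s3,(140+407/3,165+(458-225)/3)))
A=onz(w,5,115,.047);B=onz(w,525,114,.047);print('face',np.arctan2(A[0]-B[0],A[1]-B[1]))
h,e=onz(w,490,153,.09),onz(w,412,168,.082);a=.073;X=np.array([np.cos(a),np.sin(a)]);Y=np.array([-np.sin(a),np.cos(a)]);L=(e-h)[:2];print('clamp',np.arctan2(L@Y,-L@X))
cc=c[:2];print('shift mm',(cc-env.state()['eef_pos'][:2])*1e3)
E
```

```text
[[0.6304 0.0537 0.0762]
 [0.6338 0.0042 0.0762]
 [0.6093 0.0019 0.0762]
 [0.6058 0.0526 0.0762]] [0.61982432 0.02808918 0.0762    ]
(array([0.62015771, 0.02837478, 0.0746246 ]), np.float64(0.0005494960261043134))
face -0.0704903679976483
clamp 1.352281520439973
shift mm [88.27812585  7.97300322]
```

```bash
python3 -m handwheel '[[[50,8,0,0,0,0],[88,8,-20,0,0,0],[88,8,-70,0,0,0],[88,8,-120,0,0,0],[88,8,-155,0,0,0],[88,8,-172,0,0,0],[88,8,-172,0,0,0],[88,8,-172,0,0,0]]]'
```

```text
time_s: 14.15
eef_pos: [0.6204, 0.0287, 0.0676]
ee_rot: [3.139, 0.107, 0.004]
force: [1.3, -0.3, -0.2]
opening: 0.0854
finger_force: 0.0
```

```bash
python3 -m handwheel '[[[0,0,-2,0,0,0],[0,0,-2,0,0,0],[0,0,-2,0,0,0],[0,0,-2,0,0,0],[0,0,-2,0,0,0],[0,0,-2,0,0,0]]]' -1 70
```

```text
time_s: 14.9
eef_pos: [0.6199, 0.0286, 0.0658]
ee_rot: [3.138, 0.109, 0.003]
force: [-0.5, -2.7, 5.9]
opening: 0.0495
finger_force: 74.4
```

Gripped. I lift slowly and straight up.

```bash
python3 -m handwheel '[[[0,0,6,0,0,0],[0,0,14,0,0,0],[0,0,24,0,0,0],[0,0,36,0,0,0],[0,0,52,0,0,0],[0,0,70,0,0,0],[0,0,95,0,0,0],[0,0,115,0,0,0]]]'
python3 - <<'E'
from h import *
d=grab('scene','s6');w=grab('wrist','w6')
cv2.imwrite('pics/c6.png',np.hstack([cv2.resize(d['image'][:,:,::-1],(400,300)),cv2.resize(w['image'][:,:,::-1],(400,300))]))
E
```

```text
time_s: 15.9
eef_pos: [0.6175, 0.0294, 0.1811]
ee_rot: [-3.139, -0.108, 0.004]
force: [0.1, 1.3, -5.7]
opening: 0.05
finger_force: 75.4
```

View pics/c6.png

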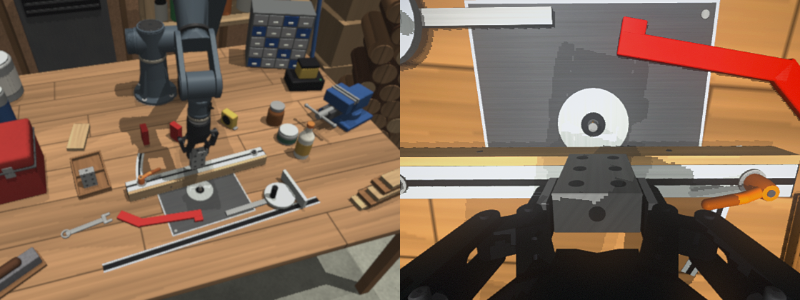

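The block hangs upright in the gripper (wrist view about 600,195 in the composite), clear of the bit. The fence and lever haven't moved. Next, carry it over the tray.

```bash
python3 -m handwheel '[[[-20,-35,10,0,0,0],[-45,-85,10,0,0,0],[-72,-135,10,0,0,0],[-100,-185,10,0,0,0],[-128,-235,10,0,0,0],[-155,-285,10,0,0,0],[-180,-330,10,0,0,0],[-198,-362,10,0,0,0]]]'
python3 -m handwheel '[[[-6,-12,0,0,0,0],[-8,-18,0,0,0,0],[-8,-18,-10,0,0,0],[-8,-18,-25,0,0,0],[-8,-18,-40,0,0,0],[-8,-18,-40,0,0,0]]]'
python3 - <<'E'
from h import *
d=grab('scene','s7');w=grab('wrist','w7');t=grab('top','t7')
B=cv2.resize(d['image'][190:290,60:260,::-1],(600,300));B=B[:,:400]
cv2.imwrite('pics/c7.png',np.hstack([B,cv2.resize(w['image'][:,:,::-1],(400,300))]))
E
```

```text
time_s: 17.0
eef_pos: [0.4189, -0.3338, 0.189]
ee_rot: [-3.138, -0.105, 0.003]
force: [1.1, -0.3, -5.1]
opening: 0.0498
finger_force: 75.9
time_s: 17.75
eef_pos: [0.4125, -0.3491, 0.1473]
ee_rot: [-3.136, -0.109, 0.004]
force: [-0.1, -0.5, -4.2]
opening: 0.0498
finger_force: 75.5
```

View pics/c7.png

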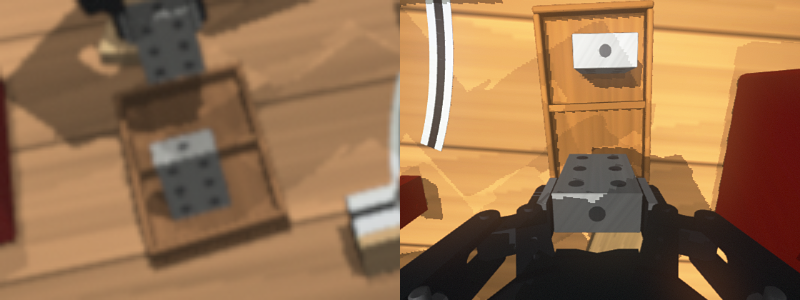

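```bash
python3 - <<'E'
from h import *
w,s=load('w7'),load('s7')
print('divider w',onz(w,210,148,.024).round(4),onz(w,347,144,.024).round(4))
F=[onz(w,192,11,.024),onz(w,353,7,.024)];print('far w',np.round(F,4))
N=[onz(s,*c,.024) for c in [(99.3,221),(139.3,211.7),(155.7,263.3),(111,277.3)]];print('scene',np.round(N,4),np.mean(N,0))
print('far corner heights',two(w,(192,11),s,(155.7,263.3)),two(w,(353,7),s,(111,277.3)))
E
```

```text
divider w [ 0.4585 -0.2944  0.024 ] [ 0.4689 -0.4006  0.024 ]
far w [[ 0.5518 -0.2809  0.024 ]
 [ 0.5619 -0.3925  0.024 ]]
scene [[ 0.3724 -0.4102  0.024 ]
 [ 0.3651 -0.2997  0.024 ]
 [ 0.564  -0.2767  0.024 ]
 [ 0.5791 -0.39    0.024 ]] [ 0.47016044 -0.34415469  0.024     ]
far corner heights (array([ 0.55490952, -0.27766872,  0.01289442]), np.float64(0.0006338736880932441)) (array([ 0.56665211, -0.39393324,  0.00912505]), np.float64(0.002858369598573168))
```

The block is centred over the empty half to within about 3 mm. Lowering.

```bash
python3 -m handwheel '[[[0,-2,-15,0,0,0],[0,-2,-30,0,0,0],[0,-2,-44,0,0,0],[0,-2,-55,0,0,0],[0,-2,-62,0,0,0],[0,-2,-67,0,0,0],[0,-2,-70,0,0,0],[0,-2,-70,0,0,0]]]'
python3 -m handwheel '[[[0,0,-1,0,0,0],[0,0,-2,0,0,0],[0,0,-3,0,0,0],[0,0,-3,0,0,0]]]'
```

```text
time_s: 18.9
eef_pos: [0.4132, -0.3528, 0.0794]
ee_rot: [3.14, 0.108, 0.0]
force: [0.4, -0.0, -4.2]
opening: 0.0496
finger_force: 75.8
time_s: 19.4
eef_pos: [0.4131, -0.3527, 0.0763]
ee_rot: [-3.14, -0.108, 0.0]
force: [0.3, -1.1, -6.3]
opening: 0.0494
finger_force: 75.8
```

```bash
python3 -m handwheel '[[[0,0,-1,0,0,0],[0,0,-2,0,0,0],[0,0,-3,0,0,0],[0,0,-3,0,0,0]]]'
python3 -m handwheel '[[[0,0,-1,0,0,0],[0,0,-1.5,0,0,0],[0,0,-1.5,0,0,0]]]'
```

```text
time_s: 19.9
eef_pos: [0.4131, -0.3527, 0.0732]
ee_rot: [-3.14, -0.108, 0.0]
force: [0.0, -0.6, -5.7]
opening: 0.0497
finger_force: 75.8
time_s: 20.27
eef_pos: [0.4132, -0.3528, 0.0727]
ee_rot: [3.139, 0.108, 0.0]
force: [-1.4, 1.5, 5.9]
opening: 0.0496
finger_force: 77.1
```

Contact: the force turned from -6 to +6 N at the expected height. Release, then go straight up.

```bash
python3 -m handwheel '[[[0,0,0,0,0,0],[0,0,0,0,0,0],[0,0,0,0,0,0],[0,0,0,0,0,0]]]' 1
python3 -m handwheel '[[[0,0,10,0,0,0],[0,0,30,0,0,0],[0,0,60,0,0,0],[0,0,100,0,0,0],[0,0,150,0,0,0],[0,0,150,0,0,0],[0,0,150,0,0,0],[0,0,150,0,0,0]]]'
python3 - <<'E'
from h import *
d=grab('scene','s8');w=grab('wrist','w8')
B=cv2.resize(d['image'][180:300,70:390,::-1],None,fx=2.5,fy=2.5,interpolation=cv2.INTER_CUBIC)
W=cv2.resize(w['image'][:,:,::-1],(400,300))
C=np.zeros((600,800,3),np.uint8);C[:300]=B;C[300:,:400]=W;cv2.imwrite('pics/c8.png',C)
E
```

```text
time_s: 20.78
eef_pos: [0.4132, -0.3528, 0.0717]
ee_rot: [3.14, 0.108, 0.0]
force: [-0.2, -0.0, -0.6]
opening: 0.0853
finger_force: 0.0
time_s: 21.78
eef_pos: [0.4125, -0.3519, 0.2206]
ee_rot: [-3.137, -0.108, 0.003]
force: [-0.4, 0.3, -0.4]
opening: 0.0856
finger_force: 0.0
```

```bash
python3 - <<'E'
from h import *
# numeric check (no viewing): fence region unchanged between pre-lift and now in scene; grey block in tray half
a,b=load('s6')['image'].astype(int),load('s8')['image'].astype(int)
def edge(im): # fence loose end/pivot stretch: plywood front columns
    return [int(np.argmax(np.abs(np.diff(im[195:280,c].sum(1))))+195) for c in (185,195,205,320,340,350)]
print(edge(a),edge(b))
w=load('w8');
for z in (.0832,.007): print(proj(w,(.4131,-.3527,z)).round())
im=cv2.cvtColor(w['image'],cv2.COLOR_RGB2HSV);m=((im[...,1]<45)&(im[...,2]>110)).astype(np.uint8)
for c in cv2.findContours(m,cv2.RETR_EXTERNAL,cv2.CHAIN_APPROX_SIMPLE)[0]:
    if cv2.contourArea(c)>300: x,y,ww,hh=cv2.boundingRect(c);print((x,y,ww,hh),onz(w,x+ww/2,y+hh/2,.083).round(3))
E
```

```text
[260, 260, 255, 224, 218, 216] [260, 260, 255, 224, 218, 216]
[278. 204.]
[277. 186.]
(249, 189, 59, 29) [ 0.413 -0.353  0.083]
(249, 67, 65, 36) [ 0.509 -0.349  0.083]
(92, 19, 25, 174) [ 0.484 -0.21   0.083]
(77, 19, 23, 168) [ 0.485 -0.197  0.083]
```

The wrist mask finds the block standing at (278,203), which is (0.413, -0.353), and the twin where it was. The fence edges are the same before and after the lift. Handing in.

```bash
python3 -c "
from cell import env
print(env.close_job())"
```

```text
the job is handed in; nothing more can be done
None
```

The fence is nipped to the block and locked, the block stands in the tray's empty half beside its twin, and I handed the job in at about 22 s of the 61 s; the hand-in returned no verdict.

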